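# Click the magnifier boom over the tube rack

### The arm

A 7-joint arm with a two-finger parallel gripper is mounted at the origin on the work surface. World frame = base frame: x ahead of the robot, y to its left, z up, the work surface at z = 0. Lengths are in m, angles in rad, forces in N, time in s.
With the tool pointing down it reaches from about 0.425 to 0.95 m from the base axis. Payload 4.7 kg.
Tool frame: the origin (TCP) lies on the centre line of the jaws, within the pads' length; the fingertips stand robot.nose_length ahead of it and the grasp point (between the pads) lies 8 mm behind it (robot.nose_length is the distance from the TCP to the fingertips, in m); z points along the fingers, x is the direction in which the jaws open and shut, and the axes are right-handed (so a half turn about z gives the same grasp; the last joint's range is limited). The gripper opens to 85 mm and grips with 20 to 120 N. Pads are 22 mm wide; open, the fingers measure 114 mm over their backs; the gripper's body (76 mm by 85 mm) begins 54 mm behind the grasp point. The pads swing forward as they close: fully open they stand 13 mm farther back than shut.
Start: joints at [1.216, 0.469, -0.049, 1.532, 0.024, 1.141, -0.082], TCP at [0.216, -0.639, 0.242] pointing down, gripper open.
Joint ranges: [-2.59, 2.59], [-0.33, 1.99], [-1.39, 1.29], [0.1, 2.45], [-1.04, 4.18], [0.21, 1.99], [-2.66, 2.66]. Speed limits (rad/s): [2.57, 2.57, 3.14, 3.14, 3.14, 3.14, 3.14].

### API

Orientations are given as [roll, pitch, yaw] about the fixed x, y, z axes, in that order (R = Rz(yaw) Ry(pitch) Rx(roll)).
In Python, from plant import robot gives the robot as it stands. Calls block until the motion is done:
- robot.goto(position, orientation): joint-space move of the TCP to a pose.
- robot.move_straight(position, vel=0.15, attitude=None, contact_N=None): straight line of the TCP; attitude=None keeps the orientation; vel is the mean speed in m/s. With contact_N (N) it stops when the force on the tool has changed by that much, and returns True; else False.
- robot.move_joints(angles): joint-space move.
- robot.grip(opening, strength=None): opening from 0.0 (shut) to 1.0 (fully open); strength is the grip in N (None keeps the last); returns when the fingers have stopped.
- robot.sleep(seconds).
- robot.inverse_kinematics(position, orientation): joint angles nearest the present ones, or None.
- robot.sense(): the state.
- robot.grab_frame(name): name is "scene" or "top" or "wrist"; returns a dict with "image" (420x560x3 uint8, red, green, blue), "range_z" (420x560 float32, m along the optical axis (not along the pixel's ray), 0 where there is no reading), "fx", "fy", "cx", "cy" (pixels), "dist_coeffs" ([k1, k2, p1, p2, k3] as OpenCV has them; the pictures are not rectified), "R" (3x3) and "t" (3): a world point X has camera coordinates R X + t. Camera axes: x right, y down, z forward; pixel columns grow to the right and rows downward; lengths in m; the calibration is good to about 2 mm. A picture is of the moment at which its call begins.
A pose or a line that the arm cannot do raises robot.IKError and nothing moves.
- robot.close_job(): hands the job in, once; it reports no verdict.
The state is a dict: "t": time; "joint_pos": joint angles; "joint_velocities": joint speeds; "effort": joint torques, N m; "tcp_pos": TCP position; "tcp_rot": TCP orientation; "wrist_force": force on the tool from outside, world axes, zero at the start; "torque": the same for the moment, N m; "opening": opening from 0.0 (shut) to 1.0 (fully open).
Only numpy, scipy, OpenCV 4.12 (cv2) and the standard library are available. Lean on these libraries where they do the work, as an engineer would, in place of code of your own. Each camera call takes 0.05 s, during which the arm holds its last target.

### The job

Bring the bench magnifier's lens over the red tube rack: pinch in the two snap buttons on its telescoping boom and slide the boom along, pinching again where it clicks into a hole on the way, until the lens stands centred over the rack. Leave it locked there with both buttons sprung fully out through their holes; feel for the click and never force the boom against the buttons, and do not move anything else on the bench.

Things in the scene. Friction and masses are not known exactly. Their poses are not given: they have to be found in the camera images.
- stand: Fixed stand: white base plate 230x170x22 mm, post, grey clamp block with knob on top (to 207 mm). Origin on the bench at the post's axis; x points along the boom, post to lens. A bright inner bar, 19 mm square, leaves the clamp 170 mm above the bench; it carries the spring buttons, about 235 mm from the post, and its worn cross-pin leaves several mm (under 10) of end play along x, shifted by 3 N.
- boom: Dark level boom tube, 25x25 mm, wall 1.6 mm, sliding on the inner bar along its x (outwards, to the lens) with 4 to 5 N drag. Origin on its axis, 170 mm above the bench, at its middle hole; y across, z up. Both upright sides have 5 round 10.5 mm holes, drilled unevenly, 25 to 50 mm from one to the next. Starts locked by the middle hole. Tube ends: x = -115, 125 mm; stops 84 mm either way.
- button_near: Yellow nylon snap button, 9 mm, domed, on the boom's robot side. Origin at its tip; moves along the boom's y. Locked: tip 4.5 mm out of the side (17 mm from boom axis). Spring 1 N out, 2 N in. Pinched flush by a flat finger, 2 to 3 N along the boom (each) cams it under the wall, riding until the next hole comes: it springs out, the drag drops, the boom stops. Nicked if loaded over 8 N.
- button_far: The same button on the boom's opposite side (away from the robot), at y = +17 mm of the boom when out; the near one is at y = -17 mm. Both must be in for the boom to move.
- lens (a point): Centre of the round lens (white frame, 132 mm across, 16 mm thick), on the boom's axis, 195 mm out from the middle hole, 170 mm above the bench.
- tube_rack: Red microtube rack, 88 x 150 mm, 45 mm high with some small tubes to 56 mm; loose on the bench under the boom's line, two holes (about 72 mm) further in or further out than the lens is at the start. Origin at the centre of its underside.
- tip_box: White pipette-tip box with light blue deck, 85 x 122 mm, 58 mm high; loose, under the other side of the lens. Origin at the centre of its underside. Leave alone.
- bottle: Small amber bottle with blue cap, 48 mm across, 100 mm high, standing on the bench beyond the boom. Origin at the centre of its underside. Leave alone.
- pen: Black marker pen, 130 mm long, lying on the bench beside the stand's base, on its far side. Origin at the middle of its underside. Leave alone.
Mind the look-alikes: they are no part of the job. There is more than one size of the tube_rack; the one meant has the size given above.

How it is judged:
At the end, for the whole second after the job is handed in: The lens is centred over the red rack (within 18 mm in plan), the boom is at rest there, and both buttons stand out through the holes (each tip at least 3.5 mm out of the boom's side) (horizontal distance between lens and tube_rack below 0.018 m and y of button_far in the frame of boom above 0.016 m and y of button_near in the frame of boom below -0.016 m and linear speed of boom below 0.005 m/s); the robot touches nothing.
It fails at once if the boom is forced against a snap button (more than 8 N on either) (contact force between any of button_near, button_far and boom above 8 N).
It fails at once if the rack, tip box, bottle or pen is moved by more than 10 mm (distance of any of tube_rack, tip_box, bottle, pen from where it was at the start of the episode above 0.01 m).
It also fails if it takes over 48 s, if anything falls off the work surface, if the arm or the gripper's body presses on something with over 40 N, if the wrist force passes 120 N, or if a joint passes its speed limit or range.

## Working session

There is one attempt and no reset: what is moved stays moved. The work goes in short steps, each a Python script; the robot and the scene stay as the last script left them, time stands still between calls to the robot, and variables do not carry over. Pictures are saved under pics/ and viewed, and the job is handed in when it is done.

```bash
ls; mkdir -p pics; python3 - <<'E'
from plant import robot
import cv2,numpy as np,pickle
s=robot.sense();print(s, robot.nose_length)
for n in ["scene","top","wrist"]:
    f=robot.grab_frame(n);pickle.dump(f,open(f"pics/{n}0.pkl","wb"))
    cv2.imwrite(f"pics/{n}0.png",f["image"][:,:,::-1])
    print(n,f["fx"],f["fy"],f["cx"],f["cy"],f["dist_coeffs"],f["R"],f["t"], -f["R"].T@f["t"])
E
```

```text
pics
{'t': 0.0, 'joint_pos': array([ 1.21611905,  0.4694739 , -0.04856189,  1.53367357,  0.02411761,
        1.14098826, -0.08231038]), 'joint_velocities': array([-5.77253763e-04, -1.75870690e-04, -6.99625237e-05,  1.42587729e-03,
       -1.02321798e-03,  4.05393438e-04, -1.15088827e-04]), 'effort': array([-4.86055815e-04, -5.10310221e+01, -4.68950160e-02, -2.37709934e+01,
        1.06712218e-02,  7.62384036e-03,  7.25171560e-06]), 'tcp_pos': array([ 0.21584305, -0.63897998,  0.24124803]), 'tcp_rot': array([ 3.14149106e+00,  1.95441447e-03, -1.24502048e+00]), 'wrist_force': array([-0.19874762, -0.64229039,  0.76362118]), 'torque': array([-0.02835843,  0.01683367, -0.00298819]), 'opening': 1.002189833884318} 0.011
scene 405.87779182542744 405.87779182542744 278.6762946093221 204.49599129321007 [-0.0595136  0.         0.         0.         0.       ] [[-0.69856337  0.71548322  0.00964202]
 [ 0.44456607  0.44453281 -0.77765776]
 [-0.56068728 -0.53895671 -0.6286139 ]] [ 0.46305165 -0.13397685  1.30268502] [1.11343141 0.43034226 0.71023302]
top 463.00277623053734 463.00277623053734 286.1905231242275 206.98816682392004 [-0.11921843  0.          0.          0.          0.        ] [[ 0.02281049 -0.99935437 -0.02775831]
 [-0.99731436 -0.02081347 -0.07022009]
 [ 0.06959701  0.02928552 -0.99714523]] [-0.05267225  0.58252107  1.36387425] [ 0.48723654 -0.08045573  1.3994233 ]
wrist 289.20165067624765 289.20165067624765 279.9749194284485 210.9105923072457 [-0.00675065  0.          0.          0.          0.        ] [[ 0.32011635 -0.94737697 -0.00154886]
 [-0.90686064 -0.30689817  0.28882053]
 [-0.27409726 -0.09105157 -0.957382  ]] [-0.67428309 -0.03715149  0.37888365] [ 0.28600879 -0.61570405  0.37242213]
```

View pics/scene0.png

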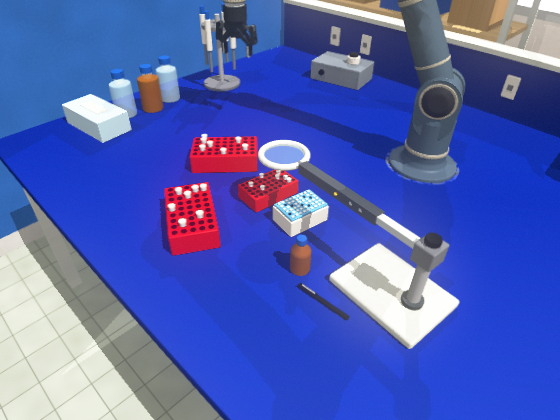

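View pics/top0.png

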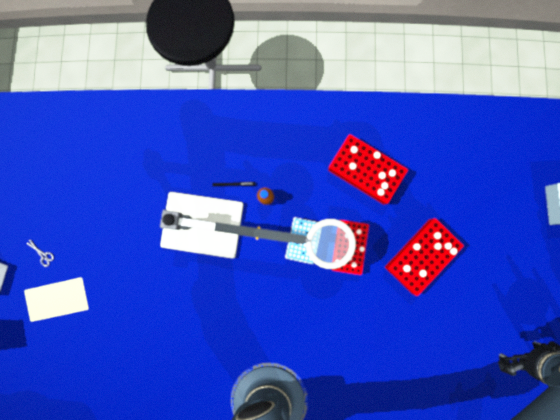

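The boom runs along about world -y. The small red rack is further out (top px 350,247), the tip box is further in, and yellow button specks show at (258,227) and (258,240). Next I'll measure these.

```bash
cat > h.py <<'E'
import cv2,numpy as np
def rays(f,uv):
    K=np.array([[f["fx"],0,f["cx"]],[0,f["fy"],f["cy"]],[0,0,1]])
    p=cv2.undistortPoints(np.array(uv,float).reshape(-1,1,2),K,np.array(f["dist_coeffs"])).reshape(-1,2)
    d=np.c_[p,np.ones(len(p))]@f["R"]
    return -f["R"].T@f["t"],d
def onplane(f,uv,z):
    c,d=rays(f,uv); return c+d*((z-c[2])/d[:,2])[:,None]
def proj(f,X):
    K=np.array([[f["fx"],0,f["cx"]],[0,f["fy"],f["cy"]],[0,0,1]])
    return cv2.projectPoints(np.array(X,float).reshape(-1,1,3),cv2.Rodrigues(f["R"])[0],f["t"],K,np.array(f["dist_coeffs"]))[0].reshape(-1,2)
def cloud(f):
    h,w=f["range_z"].shape
    v,u=np.mgrid[:h,:w]; c,d=rays(f,np.c_[u.ravel(),v.ravel()])
    return (c+d*f["range_z"].reshape(-1,1)).reshape(h,w,3)
E
python3 - <<'E'
from h import *
import pickle
np.set_printoptions(precision=4,suppress=True)
for n in ["top","scene"]:
    f=pickle.load(open(f"pics/{n}0.pkl","rb"));P=cloud(f);v=f["range_z"]>0
    hsv=cv2.cvtColor(f["image"],cv2.COLOR_RGB2HSV);H,S,V=[hsv[...,i].astype(int) for i in range(3)]
    print(n)
    x,y,z=P[...,0],P[...,1],P[...,2]
    # boom: dark
    m=v&(V<110)&(S<120)&(z>.165)&(z<.195)&(x>0.2)&(x<.8)&(y>-.4)&(y<.25)
    pts=P[m]; print("dark boom",len(pts),pts.mean(0))
    if len(pts)>10:
        l=cv2.fitLine(pts[:,:2].astype(np.float32),cv2.DIST_HUBER,0,.01,.01).ravel();print(l, np.percentile(pts[:,1],[1,99]),np.median(pts[:,2]))
    ye=(H>18)&(H<35)&(S>110)&(V>120)&(z>.1)
    nn,lab,st,ce=cv2.connectedComponentsWithStats(ye.astype(np.uint8))
    for i in range(1,nn):
        if st[i,4]>=2: print("yellow",ce[i],st[i,4],np.median(P[lab==i],0))
    red=((H<8)|(H>172))&(S>170)&(V>90)&v&(z>.02)&(z<.2)
    nn,lab,st,ce=cv2.connectedComponentsWithStats(cv2.morphologyEx(red.astype(np.uint8),cv2.MORPH_CLOSE,np.ones((3,3))))
    for i in range(1,nn):
        if st[i,4]>=60:
            q=P[(lab==i)&v&(z>.038)&(z<.052)]; 
            if len(q)>20: r=cv2.minAreaRect(q[:,:2].astype(np.float32));print("red",ce[i],st[i,4],r,np.median(q[:,2]))
    wh=v&(z>.16)&(z<.2)&(S<60)&(V>150); q=P[wh&(y<-.1)]
    print("white ring",len(q),q[:,:2].min(0),q[:,:2].max(0),np.median(q[:,2]) if len(q) else 0)
    if len(q)>20: print(cv2.minEnclosingCircle(q[:,:2].astype(np.float32)))
    b=v&(z>.16)&(z<.2)&(S<80)&(V>140)&(y>0.0)&(y<.25);q=P[b];print("bar",len(q),q.min(0) if len(q) else 0,q.max(0) if len(q) else 0)
    im=f["image"]
    c=im[150:310,140:400] if n=="top" else im[130:290,220:460]
    cv2.imwrite(f"pics/{n}0z.png",cv2.resize(c,None,fx=3,fy=3,interpolation=cv2.INTER_CUBIC)[:,:,::-1])
E
```

```text
top
dark boom 125 [0.5139 0.1178 0.1821]
[0.1262 0.992  0.5139 0.1178] [0.0328 0.2477] 0.18227863858485627
yellow [258.3333 227.3333] 3 [0.518  0.0281 0.1754]
yellow [257.  237.5] 2 [0.4901 0.031  0.1745]
red [366.7679 169.0906] 2417 ((0.6682956218719482, -0.23772932589054108), (0.18015800416469574, 0.12068209052085876), 18.409420013427734) 0.046749215638581365
red [423.0919 256.8906] 2524 ((0.4474897086620331, -0.4384835660457611), (0.1043139323592186, 0.1922222375869751), 48.17198181152344) 0.04406523604204993
red [356.4982 248.1368] 570 ((0.46867936849594116, -0.23440462350845337), (0.07633678615093231, 0.14489588141441345), 81.93627166748047) 0.04478632634861612
white ring 1042 [ 0.4166 -0.2261] [ 0.5437 -0.1012] 0.17537499834699832
((0.4798737168312073, -0.1631389856338501), 0.06552623212337494)
bar 349 [0.4889 0.0014 0.1608] [0.5554 0.25   0.1971]
scene
dark boom 556 [0.5199 0.0472 0.1748]
[0.1256 0.9921 0.5187 0.046 ] [-0.0931  0.2485] 0.1752532393492161
yellow [334.8889 193.3333] 9 [0.5198 0.0302 0.1734]
red [224.4871 153.8162] 1665 ((0.4858808219432831, -0.40577152371406555), (0.010159850120544434, 0.19601087272167206), 47.09629440307617) 0.04465497583293754
red [266.6138 188.2921] 1116 ((0.47302883863449097, -0.22913360595703125), (0.08864571899175644, 0.15034905076026917), 81.71238708496094) 0.04539573733884611
red [191.1547 220.239 ] 2075 ((0.7526418566703796, -0.19170516729354858), (0.006780081894248724, 0.113718181848526), 59.37936782836914) 0.04487157286007337
white ring 1117 [-1.4441 -1.227 ] [ 0.5466 -0.1006] 0.17679892712609302
((-0.450806200504303, -0.3370623290538788), 1.014090895652771)
bar 611 [-0.5521  0.0383  0.1603] [0.556  0.2499 0.1945]
```

View pics/top0z.png

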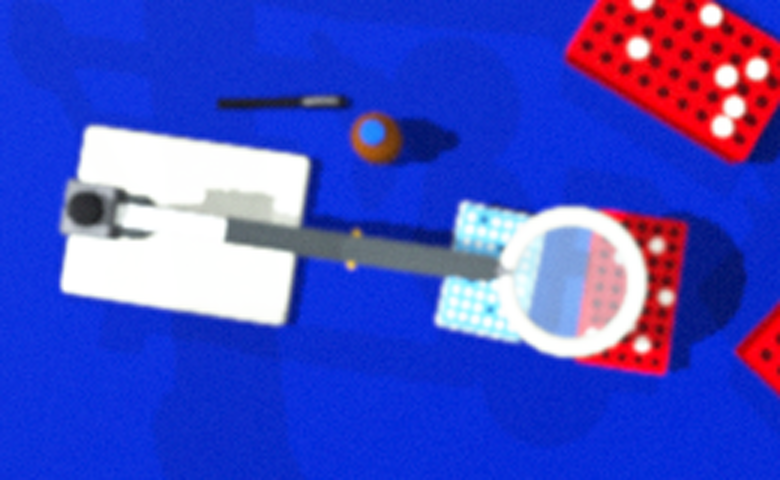

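View pics/scene0z.png

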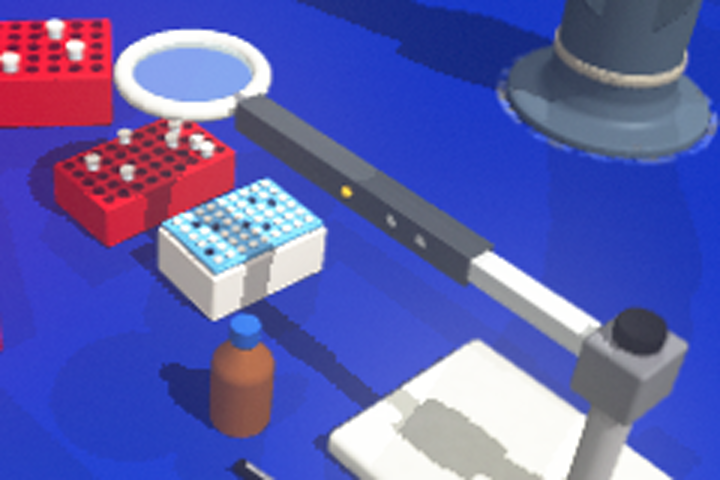

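The numbers agree: from the lens, the button centre comes out at (0.505, 0.030). The rack is about 66 mm outboard, so the move is two holes outward. Two hole specks show on the far side. I'll compute their spacing and check IK.

```bash
python3 - <<'E'
from h import *
import pickle
from plant import robot
np.set_printoptions(precision=4,suppress=True)
f=pickle.load(open("pics/scene0.pkl","rb"))
d=np.array([-.126,-.992,0]);y=np.array([.992,-.126,0]);O=np.array([.5045,.0303,.170])
uv=np.array([[346,191],[391,220],[420,241]])/3-1/3+[220,130]
c,r=rays(f,uv)
for i,off in enumerate([.016,.0125,.0125]):
    s=((O+y*off-c)@y)/(r[i]@y); p=c+r[i]*s; print(p,(p-O)@d)
for yaw in (-.1264,-.1264+np.pi):
  for X in ([.5045,.0303,.3],[.5045,.0303,.162],[.495,-.045,.162]):
    print(yaw,robot.inverse_kinematics(X,[np.pi,0,yaw]))
for k in range(3):print(robot.sense()['wrist_force'],robot.sense()['t'])
E
```

```text
[0.5207 0.0306 0.1742] -0.0023594582070822433
[0.5225 0.0728 0.1721] -0.04443725067852609
[0.526  0.1006 0.1711] -0.07244038531096511
-0.1264 [ 0.5524  0.2245 -0.8097  1.8172  0.1757  1.1738 -0.4395]
-0.1264 [ 0.4645  0.3828 -0.7487  1.9841  0.3311  0.8981 -0.5843]
-0.1264 [ 0.5289  0.3412 -0.632   2.0065  0.2609  0.8731 -0.3714]
3.0151926535897933 [ 0.8056  0.3337 -1.1676  1.8074  0.3269  1.2171  2.5571]
3.0151926535897933 [ 0.7426  0.5585 -1.1713  1.972   0.6088  1.0229  2.3005]
3.0151926535897933 [ 0.9012  0.5409 -1.1704  1.99    0.5946  1.0095  2.4588]
[ 1.0041 -0.6644 -0.038 ] 0.15
[ 1.0041 -0.6644 -0.038 ] 0.15
[ 1.0041 -0.6644 -0.038 ] 0.15
```

Holes are at roughly -43 and -71 mm, so the two slides are about 43 and 28 mm. Now I'll move above the button.

```bash
python3 - <<'E'
from plant import robot
from h import *
import pickle
np.set_printoptions(precision=4,suppress=True)
R=[np.pi,0,-.1264]
robot.goto([.5045,.0303,.29],R)
print(robot.sense()['t'],robot.sense()['tcp_pos'])
f=robot.grab_frame("wrist");pickle.dump(f,open("pics/w1.pkl","wb"));cv2.imwrite("pics/w1.png",f["image"][:,:,::-1])
hsv=cv2.cvtColor(f["image"],cv2.COLOR_RGB2HSV);H,S,V=[hsv[...,i].astype(int) for i in range(3)]
ye=(H>18)&(H<35)&(S>110)&(V>100)
nn,lab,st,ce=cv2.connectedComponentsWithStats(ye.astype(np.uint8))
for i in range(1,nn):
    if st[i,4]>=5: print(ce[i],st[i],onplane(f,[ce[i]],.172))
for k in range(6):
    robot.sleep(.05);print(robot.sense()['wrist_force'],robot.sense()['t'])
E
```

```text
2.7333 [0.5047 0.0291 0.2898]
[262.7407 207.6296] [261 204   4   8  27] [[0.49   0.0325 0.172 ]]
[295.0571 207.4286] [293 204   5   8  35] [[0.5187 0.029  0.172 ]]
[0.0316 0.8299 0.3178] 2.8333
[ 0.1135 -0.782  -0.3386] 2.8833
[ 0.3839  0.2133 -0.1784] 2.9333
[0.1673 0.9523 0.9361] 2.9833
[-0.1145 -0.225  -0.0747] 3.0333
[-0.0215 -0.3167  0.3932] 3.0833
```

View pics/w1.png

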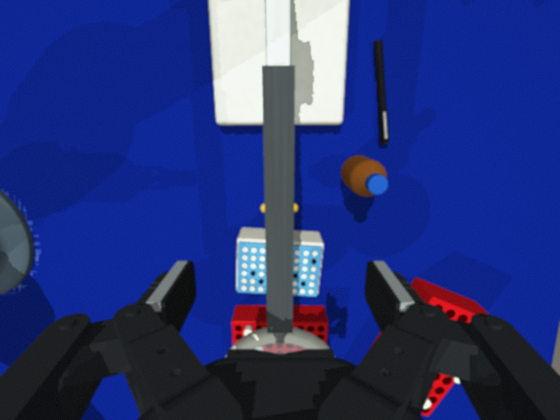

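The buttons show at px (263,208) and (295,207). The boom is centred between the fingers and the yaw is aligned. Now I'll descend, pinch and make the first cautious pull.

```bash
cat > ctl.py <<'E'
from plant import robot
from h import *
np.set_printoptions(precision=4,suppress=True)
d=np.array([-.126,-.992,0]);y=np.array([.992,-.126,0]);B=np.array([.5043,.0308,0])
R=[np.pi,0,-.1264]
def F(n=3):
    a=[]
    for _ in range(n): robot.sleep(.02);a.append(robot.sense()['wrist_force'])
    a=np.mean(a,0); return np.array([a@d,a@y,a[2]])
def S(msg=""):
    s=robot.sense();p=s['tcp_pos']-B
    print(msg,"t%.2f along %.1f lat %.1f z %.1f op %.3f"%(s['t'],1e3*p@d,1e3*p@y,1e3*s['tcp_pos'][2],s['opening']),"F",F(),flush=True)
def at(s,z): return B+d*s+np.array([0,0,z])
E
python3 - <<'E'
from ctl import *
robot.grip(.62,20)
robot.move_straight(at(-.003,.163),vel=.12)
S("down")
f=robot.grab_frame("wrist");cv2.imwrite("pics/w2.png",f["image"][:,:,::-1])
robot.grip(0.0,20);S("pinched")
f=robot.grab_frame("wrist");cv2.imwrite("pics/w3.png",f["image"][:,:,::-1])
E
```

```text
down t4.72 along -3.2 lat 0.5 z 163.7 op 0.620 F [ 0.3273  0.1825 -0.0129]
pinched t5.17 along -3.0 lat -0.4 z 163.5 op 0.292 F [ 0.4512 -3.0125  5.9991]
```

View pics/w3.png

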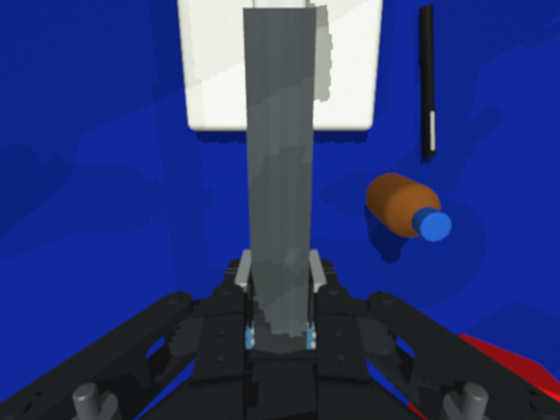

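Opening 0.292 is 24.8 mm, so the pads are flush on the 25 mm tube with both buttons pinched. Pulling outward in small, force-limited steps.

```bash
python3 - <<'E'
from ctl import *
f0=F()[0]
for i in range(1,7):
    c=robot.move_straight(at(-.003+.003*i,.163),vel=.02,contact_N=9)
    S(f"step{i} {c}")
    if abs(F()[0]-f0)>12: print("stop");break
E
```

```text
step1 False t5.62 along -0.8 lat -0.3 z 163.6 op 0.292 F [-1.6012 -3.4753  5.6653]
step2 False t6.03 along 1.0 lat -0.4 z 163.5 op 0.289 F [-5.1773 -3.2267  3.8504]
step3 False t6.42 along 2.7 lat -0.3 z 163.5 op 0.298 F [-7.1802 -2.2674  3.3996]
step4 False t6.83 along 6.6 lat -0.3 z 163.6 op 0.288 F [-5.3766 -2.8835  4.1295]
step5 False t7.22 along 9.8 lat -0.3 z 163.6 op 0.287 F [-4.8459 -3.2337  4.2199]
step6 False t7.62 along 12.8 lat -0.3 z 163.5 op 0.294 F [-4.5195 -3.1817  4.4776]
```

The force peaked at about 7 N, then fell to a steady 4.5 N of drag, so the buttons have cammed under the wall. Continuing with finer steps near the expected hole.

```bash
python3 - <<'E'
from ctl import *
f=robot.grab_frame("top");cv2.imwrite("pics/t4.png",f["image"][:,:,::-1])
s=.015
while s<.050:
    s+=.003 if s<.030 else .0012
    c=robot.move_straight(at(s,.163),vel=.02,contact_N=4)
    st=robot.sense();p=st['tcp_pos']-B;ff=F(2)
    print("cmd %.1f act %.1f t%.2f"%(s*1e3,1e3*p@d,st['t']),c,ff,flush=True)
    if ff[0]<-6.6 or c: print("STOP");break
E
```

```text
cmd 18.0 act 15.9 t8.07 False [-4.5478 -3.0733  4.7704]
cmd 21.0 act 18.8 t8.41 False [-4.6457 -3.2901  3.9699]
cmd 24.0 act 21.8 t8.74 False [-4.5812 -3.326   4.4323]
cmd 27.0 act 24.9 t9.07 False [-4.4597 -2.5643  4.4921]
cmd 30.0 act 27.9 t9.41 False [-4.1431 -2.9292  5.1321]
cmd 33.0 act 30.9 t9.74 False [-5.0962 -2.5476  4.7971]
cmd 34.2 act 32.0 t10.03 False [-4.8326 -3.3041  4.87  ]
cmd 35.4 act 33.1 t10.31 False [-5.2717 -2.851   4.8036]
cmd 36.6 act 34.3 t10.59 False [-5.2533 -2.989   4.5275]
cmd 37.8 act 35.5 t10.88 False [-4.9962 -3.0176  4.537 ]
cmd 39.0 act 36.7 t11.16 False [-5.1565 -2.5821  4.0244]
cmd 40.2 act 38.1 t11.44 False [-5.0981 -2.5284  4.8258]
cmd 41.4 act 39.7 t11.72 False [-3.9781 -3.7397  4.4076]
cmd 42.6 act 42.1 t12.01 False [-1.3507 -3.552   6.5767]
cmd 43.8 act 42.8 t12.29 False [-2.3089 -2.998   5.9479]
cmd 45.0 act 43.6 t12.57 False [-2.963  -3.1724  5.1209]
cmd 46.2 act 44.3 t12.86 False [-4.321  -3.1173  5.1716]
cmd 47.4 act 44.4 t13.14 False [-7.0212 -3.6289  3.9957]
STOP
```

Clear click near 42 mm: the drag fell to 1.3 N, then a hard stop came. I'll back off, release and look.

```bash
python3 - <<'E'
from ctl import *
import pickle
robot.move_straight(at(.0445,.163),vel=.02); S("relax")
f=robot.grab_frame("wrist");pickle.dump(f,open("pics/w5.pkl","wb"));cv2.imwrite("pics/w5.png",f["image"][:,:,::-1])
robot.grip(.62,20);S("open")
robot.move_straight(at(.030,.24),vel=.2)
f=robot.grab_frame("wrist");pickle.dump(f,open("pics/w6.pkl","wb"));cv2.imwrite("pics/w6.png",f["image"][:,:,::-1])
hsv=cv2.cvtColor(f["image"],cv2.COLOR_RGB2HSV);H,Sa,V=[hsv[...,i].astype(int) for i in range(3)]
nn,lab,st,ce=cv2.connectedComponentsWithStats(((H>18)&(H<35)&(Sa>110)&(V>100)).astype(np.uint8))
for i in range(1,nn):
    if st[i,4]>=5:
        p=onplane(f,[ce[i]],.172)[0]-B; print(ce[i],st[i,4],"along %.1f lat %.1f"%(1e3*p@d,1e3*p@y))
S()
E
```

```text
relax t13.47 along 44.1 lat -0.3 z 163.5 op 0.291 F [-1.5442 -3.5823  6.8204]
open t13.95 along 44.8 lat 0.1 z 162.8 op 0.619 F [-0.1461  0.1051  0.0295]
[259.5957 191.2128] 47 along 2.4 lat -14.4
[300.7872 191.1702] 47 along 2.4 lat 14.5
 t14.59 along 30.8 lat -0.9 z 238.6 op 0.625 F [ 0.0053 -0.0503  0.0582]
```

View pics/w6.png

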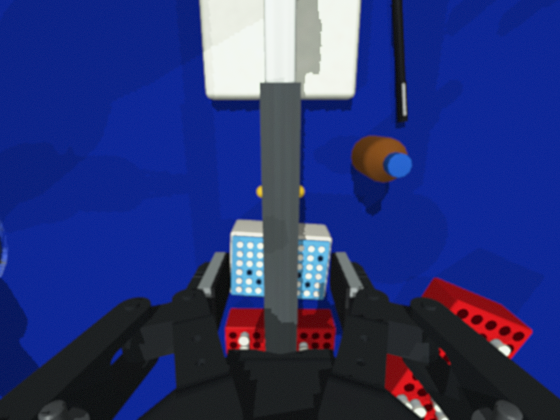

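Both buttons are out symmetrically at px (260,191) and (301,191), now at along = 2.4 mm. Repeating the pinch there for the second slide, about 28 mm.

```bash
python3 - <<'E'
from ctl import *
import pickle
s=-.0006
robot.move_straight(at(s,.24),vel=.15)
robot.move_straight(at(s,.163),vel=.12)
robot.grip(0.0,20);S("pinched")
f0=F(2)[0]; s0=s
while s<s0+.045:
    k=s-s0
    s+=.002 if k<.010 else (.003 if k<.0165 else .0012)
    c=robot.move_straight(at(s,.163),vel=.02,contact_N=6 if k<.009 else 4)
    st=robot.sense();p=st['tcp_pos']-B;ff=F(2)
    print("cmd %.1f act %.1f t%.2f op %.3f"%((s-s0)*1e3,1e3*(p@d-s0),st['t'],st['opening']),c,ff,flush=True)
    if ff[0]<(-9.5 if k<.010 else -6.6) or c: print("STOP");break
E
```

```text
pinched t16.14 along -0.7 lat -0.4 z 164.0 op 0.289 F [ 0.7219 -2.9112  5.2007]
cmd 2.0 act 0.3 t16.48 op 0.289 False [-3.9744 -3.6225  6.2417]
cmd 4.0 act 1.5 t16.76 op 0.289 False [-5.4097 -3.5537  5.3368]
cmd 6.0 act 2.5 t17.04 op 0.291 False [-7.5946 -3.2406  4.2568]
cmd 8.0 act 5.0 t17.32 op 0.289 False [-6.7262 -4.1965  5.0369]
cmd 10.0 act 7.6 t17.61 op 0.290 False [-5.3017 -3.7688  5.4283]
cmd 13.0 act 10.8 t17.94 op 0.288 False [-4.5713 -3.1222  5.6385]
cmd 16.0 act 13.8 t18.27 op 0.287 False [-4.549  -3.5073  5.8226]
cmd 19.0 act 16.8 t18.61 op 0.289 False [-5.0149 -3.8976  5.729 ]
cmd 20.2 act 17.9 t18.89 op 0.294 False [-4.7833 -3.4445  5.678 ]
cmd 21.4 act 19.0 t19.18 op 0.287 False [-5.1728 -3.2915  5.2491]
cmd 22.6 act 20.2 t19.46 op 0.288 False [-5.797  -4.1464  5.7071]
cmd 23.8 act 21.5 t19.74 op 0.290 False [-5.2686 -3.1533  5.4198]
cmd 25.0 act 23.0 t20.02 op 0.290 False [-3.7744 -4.5159  6.166 ]
cmd 26.2 act 25.9 t20.31 op 0.289 False [-0.4787 -4.4485  7.5179]
cmd 27.4 act 26.3 t20.59 op 0.287 False [-2.1984 -4.5055  7.2343]
cmd 28.6 act 27.1 t20.88 op 0.284 False [-3.6067 -3.6959  6.7983]
cmd 29.8 act 28.0 t21.16 op 0.290 False [-3.8319 -4.5031  6.8866]
cmd 31.0 act 28.1 t21.44 op 0.291 False [-5.9268 -3.4771  5.3252]
cmd 32.2 act 28.2 t21.73 op 0.288 False [-9.4039 -3.2474  3.4587]
STOP
```

The second click came at about 26 mm. I'll relax, release, back away and check.

```bash
python3 - <<'E'
from ctl import *
import pickle
s0=-.0006
robot.move_straight(at(s0+.0283,.163),vel=.02); S("relax")
robot.grip(.62,20);S("open")
robot.move_straight(at(.027,.25),vel=.2)
robot.grip(1.0)
f=robot.grab_frame("wrist");cv2.imwrite("pics/w7.png",f["image"][:,:,::-1])
hsv=cv2.cvtColor(f["image"],cv2.COLOR_RGB2HSV);H,Sa,V=[hsv[...,i].astype(int) for i in range(3)]
nn,lab,st,ce=cv2.connectedComponentsWithStats(((H>18)&(H<35)&(Sa>110)&(V>100)).astype(np.uint8))
for i in range(1,nn):
    if st[i,4]>=5:
        m=np.argwhere(lab==i)[:,::-1]; q=(onplane(f,m,.171)-B); print(ce[i],st[i,4],"along %.1f lat %.1f..%.1f"%(1e3*(q@d).mean(),1e3*(q@y).min(),1e3*(q@y).max()))
robot.move_straight(at(-.02,.33),vel=.25)
for n in ["top","scene"]:
    f=robot.grab_frame(n);pickle.dump(f,open(f"pics/{n}8.pkl","wb"))
    im=f["image"];c=im[150:310,140:400] if n=="top" else im[130:290,220:460]
    cv2.imwrite(f"pics/{n}8.png",cv2.resize(c,None,fx=3,fy=3,interpolation=cv2.INTER_CUBIC)[:,:,::-1])
    P=cloud(f);v=f["range_z"]>0;hsv=cv2.cvtColor(im,cv2.COLOR_RGB2HSV);H,Sa,V=[hsv[...,i].astype(int) for i in range(3)];x,yy,z=[P[...,i] for i in range(3)]
    wh=v&(z>.166)&(z<.19)&(Sa<60)&(V>150)&(yy<-.14)&(yy>-.33)&(x>.3)&(x<.6)
    print(n,"lens",cv2.minEnclosingCircle(P[wh][:,:2].astype(np.float32)))
    red=((H<8)|(H>172))&(Sa>150)&(V>60)&v&(z>.038)&(z<.052)&(abs(x-.47)<.1)&(abs(yy+.22)<.075)
    print("rack",cv2.minAreaRect(P[red][:,:2].astype(np.float32)))
S()
E
```

```text
relax t22.10 along 27.3 lat -0.3 z 163.9 op 0.288 F [-0.8885 -4.5762  7.9174]
open t22.53 along 28.0 lat 0.1 z 162.9 op 0.625 F [-0.2368 -0.3889  0.0799]
[260.3171 192.7561] 41 along 2.6 lat -16.3..-13.2
[299.4634 192.8537] 41 along 2.6 lat 13.4..16.4
top lens ((0.46985527873039246, -0.23730318248271942), 0.06568672508001328)
rack ((0.4704993665218353, -0.22248931229114532), (0.07098690420389175, 0.1464661806821823), 82.28410339355469)
scene lens ((0.47103816270828247, -0.23231321573257446), 0.0685039609670639)
rack ((0.47222840785980225, -0.22907137870788574), (0.09097988158464432, 0.15162044763565063), 81.92620086669922)
 t24.27 along -18.8 lat -0.5 z 328.7 op 1.004 F [ 0.2603 -0.2755 -0.4543]
```

View pics/w7.png

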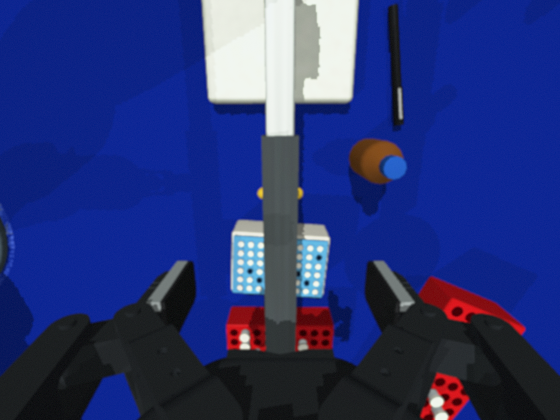

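View pics/scene8.png

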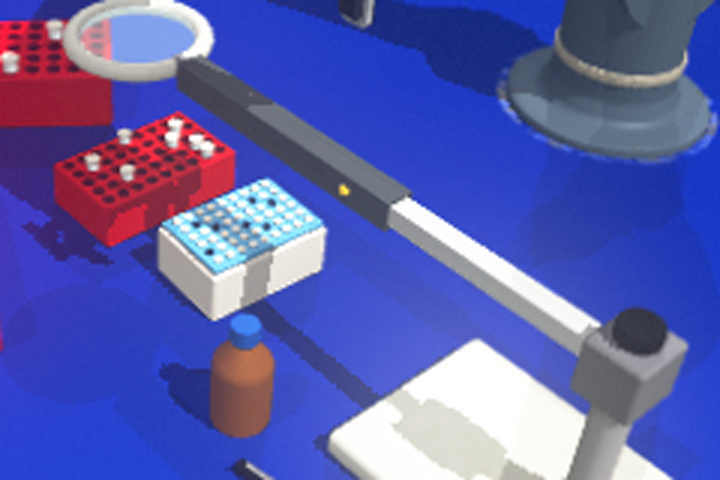

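View pics/top8.png

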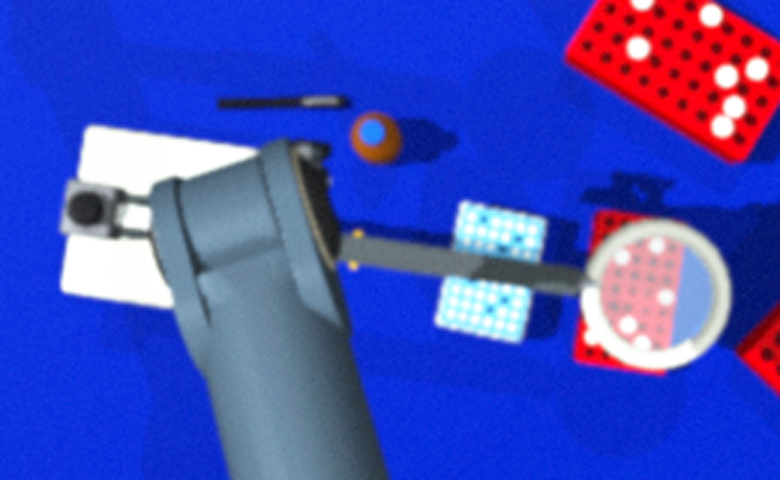

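Lens at (0.470, -0.237), rack at (0.472, -0.229): about 8 mm apart, with a limit of 18. Both buttons are out as at the start, and nothing else has moved. Handing in.

```bash
python3 - <<'E'
from plant import robot
robot.close_job();print(robot.sense()['t'])
E
```

```text
the job is handed in; nothing more can be done
the job is handed in; nothing more can be done
```

The lens now stands over the red rack with the boom locked two holes further out, and I handed the job in at about 24.3 s of the 48 s. `close_job` reports no verdict.

I pinched both buttons and slid the boom out until it clicked, after about 45 mm. I then released it, checked that both buttons were out, pinched again and slid it to the second click, about 27 mm further. After each click I eased off the force before opening the fingers and then backed the gripper clear.

What my last checks showed:
- **Lens over rack:** the top camera puts the lens at (0.470, -0.237), and the scene camera puts the rack at (0.472, -0.229), so they are about 8 mm apart (limit 18).
- **Other readings:** the scene camera put the lens about 5 mm nearer the rack, and the top camera's rack centre was off because the lens hides part of the rack. I used the rack position from the scene camera, which saw all of it.
- **Buttons:** both show symmetrically on either side of the boom at lateral positions like those in the first locked hole. The farthest yellow pixels read ±16.4 mm at wrist-camera resolution, so I did not measure the full 17 mm directly.
- **Forces along the boom:** the drag was 4–5 N and camming the buttons took about 7.5 N. The stop reached 7.0 N at the first click and 9.4 N at the second. That 9.4 N was the total at the wrist, overshooting my 6.6 N stop limit. Shared evenly it is under 5 N per button, but I could not measure how it was shared.
- **Other objects:** the rack centre is within 1 mm of where it began, and the tip box, bottle and pen show no visible change in the camera views.

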